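Hold the glue clamp on a frame corner

ROBOT

A 6-joint arm with a two-finger parallel gripper is mounted at the origin on the work surface. World frame = base frame: x ahead of the robot, y to its left, z up, the work surface at z = 0. Lengths are in m, angles in rad, forces in N, time in s.
With the tool pointing down it reaches from about 0.3 to 0.775 m from the base axis. Payload 14.6 kg.
Tool frame: the origin (TCP) lies at the very end of the fingers, on their centre line; the grasp point (between the pads) lies 19 mm behind it; y points along the fingers, x is the direction in which the jaws open and shut, and the axes are right-handed (so a half turn about y gives the same grasp; the last joint's range is limited). The gripper opens to 94 mm and grips with 3 to 60 N. Pads are 16 mm wide; open, the fingers measure 119 mm over their backs; the gripper's body (75 mm by 177 mm) begins 78 mm behind the grasp point.
Start: joints at [-1.27, 0.3, 1.521, -0, 1.321, -0.067], TCP at [0.198, -0.513, 0.205] pointing down, gripper open.
Joint ranges: [-3.03, 3.03], [-0.79, 2.21], [0.23, 2.52], [-1.04, 4.18], [0, 3.07], [-2.55, 2.55]. Speed limits (rad/s): [2.22, 2.22, 2.57, 3.14, 3.14, 3.14].

INTERFACE

Orientations are given as a unit quaternion [w, x, y, z].
In Python, from cell import env, get_image, sign_off, look_for gives the robot as it stands. Calls block until the motion is done:
- env.movep(position, orientation): joint-space move of the TCP to a pose.
- env.move_linear(position, rotation=None, velocity=0.15): straight line of the TCP; rotation=None keeps the orientation; velocity is the mean speed in m/s.
- env.move_joints(angles): joint-space move.
- env.let_go() and env.clamp(squeeze=None): open the fingers fully, or close them until they stop; squeeze is the grip in N (None keeps the last).
- env.wait(seconds).
- env.ik(position, orientation): joint angles nearest the present ones, or None.
- env.get_state(): the state.
- get_image(name): name is "side" or "top"; returns a dict with "frame" (384x512x3 uint8, blue, green, red), "mtx" (3x3 intrinsics, pixels), "extrinsics" (4x4, takes a point from world to camera coordinates). Camera axes: x right, y down, z forward; pixel columns grow to the right and rows downward; lengths in m; the calibration is good to about 2 mm. A picture is of the moment at which its call begins. There is no depth.
A pose or a line that the arm cannot do raises env.IKError and nothing moves.
- sign_off(): hands the job in, once; it reports no verdict.
Trained networks look in the newest picture that a camera, given by its name, has taken for a name from the list of things; names that differ only in an ending like _2 or _b are one class to them, and where a whole thing is asked for, a point or a joint stands for the part that bears it (a point fixed in the world has none). Each returns a list of dicts, best first, with "confidence" (0 to 1); they miss things now and then, are a little off and sometimes report something else, mostly with a low value. They report only what shows in the picture. A call takes as long as a camera call.
- look_for(camera, query): "centre" ([column, row] in pixels, amid what is visible of it).
The state is a dict: "t": time; "qpos": joint angles; "joint_vel": joint speeds; "tau": joint torques, N m; "ee_pos": TCP position; "tcp_rot": TCP orientation; "wrist_force": force on the tool from outside, world axes, zero at the start; "torque": the same for the moment, N m; "width": finger opening in m.
Only numpy, scipy, OpenCV 4.12 (cv2) and the standard library are available. Lean on these libraries where they do the work, as an engineer would, in place of code of your own. Each camera call takes 0.05 s, during which the arm holds its last target.

TASK

A freshly glued picture-frame corner sits in the glue press. Pull the press's tray out by its handle as far as it goes, then press the red clamp plunger straight down about 18 mm, until its lower rim lies in the green band, without ever driving it to its bottom stop, and keep it pressed there with the gripper: the job finishes while you are still holding it down. Leave the tape roll, the glue bottle and the brush pot where they are.

Things in the scene. Friction and masses are not known exactly. Their poses are not given: they have to be found in the camera images.
- tray_handle (a point): centre of the tray's handle, a level steel bar 11 mm thick, 120 mm long, its centre 35 mm in front of the tray's grey front panel (354 mm wide, rim 25 mm above bar centre). The press, a green cabinet fixed to the bench, is 235 mm deep, 360 wide, 140 high; bar centre 38 mm below its top. Axes: x from handle into cabinet (pull towards -x), y along bar, z up
- tray (a joint): how far the tray is out, in m: 0 shut, 0.16 at its stop; it may start up to 0.02 out. It slides with light friction (about 1 N plus damping) and stays where it is left
- plunger_top (a point): centre of the flat top of the red clamp plunger (cap 42 mm across, 10 mm thick, on a 32 mm skirt) in the tray, hidden while the tray is shut. Axes as the handle's. It is 100 mm behind the bar's centre (handle +x), up to 90 mm left or right of the tray's middle, differing each time but firm in use. Released, the top is 20 mm above the bar's centre and 5 mm below the front panel's rim
- plunger (a joint): how far the plunger is pressed straight down, in m: 0 released, 0.030 at its bottom stop. A spring pushes it back up: about 4 N at the start, 10 N at 0.018, 14 N at the stop. The skirt's lower rim slides down over a white tube and lies in the tube's 12 mm green band from 0.012 to 0.024
- tape_mid (a point): bystander: middle of a cream roll of tape, 100 mm across, 24 mm high, lying on the bench to the left (+y) of where the tray slides out
- glue_mid (a point): bystander: middle of a white glue bottle with an orange cap, 56 mm across, 150 mm high, standing on the bench at the press's left side (+y)
- brushes_mid (a point): bystander: middle of a blue pot, 72 mm across, 100 mm high, with brushes up to 180 mm high, standing on the bench at the press's right side (-y)

How it is judged:
By the outcome, as a careful person would: the job done as asked, in the order asked, and still so for the second after the job is handed in, while the arm keeps its last pose, push and grip.
It also fails if it takes over 45 s, if anything falls off the work surface, if the arm or the gripper's body presses on something with over 40 N, if the wrist force passes 120 N, or if a joint passes its speed limit or range.

## Working session

There is one attempt and no reset: what is moved stays moved. The work goes in short steps, each a Python script; the robot and the scene stay as the last script left them, time stands still between calls to the robot, and variables do not carry over. Pictures are saved under pics/ and viewed, and the job is handed in when it is done.

```bash
ls; mkdir -p pics; python3 - <<'E'
from cell import env,get_image,look_for
import cv2,numpy as np
s=env.get_state();print(s)
for c in("side","top"):
    d=get_image(c);cv2.imwrite(f"pics/{c}0.png",d["frame"]);print(c,d["mtx"].tolist(),np.round(d["extrinsics"],4).tolist())
    for q in("tray_handle","tray","plunger_top","tape_mid","glue_mid","brushes_mid"):
        print(q,look_for(c,q)[:2])
E
```

```text
pics
{'t': 0.0, 'qpos': array([-1.26960664e+00,  3.00502128e-01,  1.52160089e+00,  2.76637635e-05,
        1.32070110e+00, -6.66107950e-02]), 'joint_vel': array([-2.09906963e-06,  4.52483493e-04, -1.67356714e-03, -8.95875465e-04,
        1.37101046e-03,  1.29415438e-03]), 'tau': array([-8.55256494e-04, -5.31812525e+01, -3.52735126e+01,  7.08008185e-02,
        2.44121393e-02, -9.45766601e-05]), 'ee_pos': array([ 0.19767783, -0.51295667,  0.20486094]), 'tcp_rot': array([ 0.58327299, -0.58272743,  0.40046854, -0.39980783]), 'wrist_force': array([ 0.09202729,  0.19741006, -0.14019758]), 'torque': array([0.01926741, 0.02239124, 0.0108846 ]), 'width': 0.09391623098933742}
side [[425.7861438899497, 0.0, 259.8631092748536], [0.0, 425.7861438899497, 195.26502891909513], [0.0, 0.0, 1.0]] [[-0.9452, -0.3265, 0.0073, 0.6015], [-0.2501, 0.7094, -0.659, 0.2303], [0.21, -0.6246, -0.7521, 1.0467], [0.0, 0.0, 0.0, 1.0]]
tray_handle [{'centre': [267.7, 191.4], 'confidence': 0.75}, {'centre': [303.9, 313.2], 'confidence': 0.51}]
tray [{'centre': [268.7, 192.2], 'confidence': 0.86}]
plunger_top []
tape_mid [{'centre': [300.0, 291.9], 'confidence': 0.93}]
glue_mid [{'centre': [231.0, 257.3], 'confidence': 0.79}]
brushes_mid [{'centre': [273.2, 117.0], 'confidence': 0.58}]
top [[459.4225400269614, 0.0, 253.2480085692105], [0.0, 459.4225400269614, 189.33232890425458], [0.0, 0.0, 1.0]] [[-0.0008, -1.0, -0.0098, 0.0291], [-0.9831, 0.0025, -0.1832, 0.6185], [0.1832, 0.0095, -0.983, 1.0286], [0.0, 0.0, 0.0, 1.0]]
tray_handle [{'centre': [291.3, 182.3], 'confidence': 0.57}]
tray [{'centre': [291.5, 184.9], 'confidence': 0.95}]
plunger_top []
tape_mid [{'centre': [170.2, 254.3], 'confidence': 0.74}]
glue_mid [{'centre': [194.2, 174.9], 'confidence': 0.72}]
brushes_mid [{'centre': [389.0, 149.6], 'confidence': 0.79}]
```

View pics/side0.png

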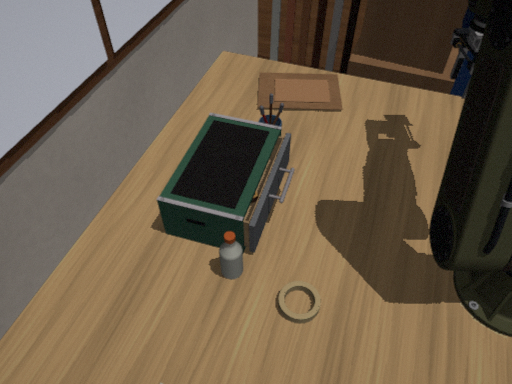

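View pics/top0.png

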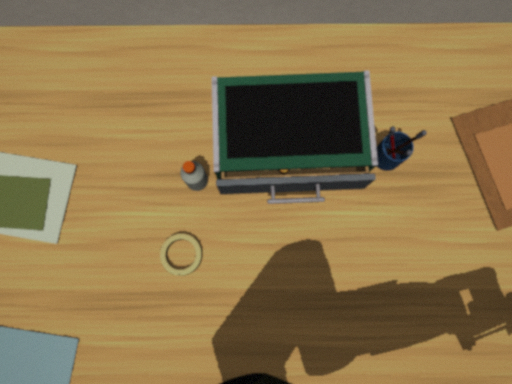

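The side view shows the handle at about (287,184). The top view shows the bar from (269,201) to (323,199), with the tray slightly open. I'll zoom in to place the bar ends accurately.

```bash
python3 - <<'E'
import cv2,numpy as np
a=cv2.imread("pics/side0.png")[150:225,245:320];b=cv2.imread("pics/top0.png")[155:215,205:385]
cv2.imwrite("pics/sz.png",cv2.resize(a,None,fx=8,fy=8,interpolation=cv2.INTER_CUBIC))
cv2.imwrite("pics/tz.png",cv2.resize(b,None,fx=4.4,fy=4.4,interpolation=cv2.INTER_CUBIC))
E
```

```text
(no output)
```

View pics/sz.png

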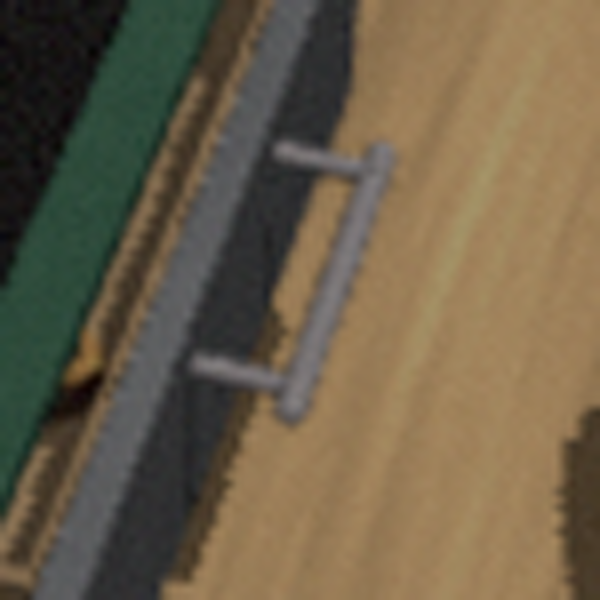

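View pics/tz.png

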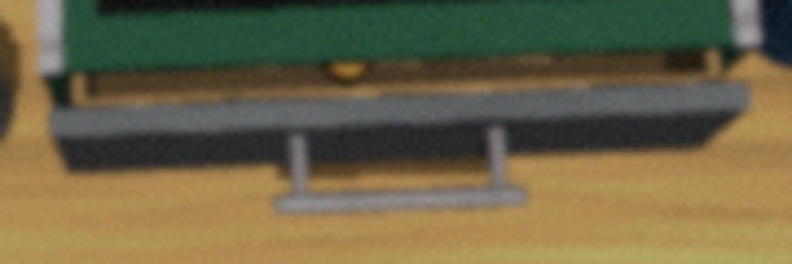

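```bash
cat > h.py <<'E'
import cv2,numpy as np
from scipy.spatial.transform import Rotation as R
def tri(dS,dT,ps,pt):
    Ps=dS["mtx"]@dS["extrinsics"][:3];Pt=dT["mtx"]@dT["extrinsics"][:3]
    X=cv2.triangulatePoints(Ps,Pt,np.array(ps,float).reshape(2,1),np.array(pt,float).reshape(2,1)).ravel();return X[:3]/X[3]
def atz(d,p,z):
    E=d["extrinsics"];r=E[:3,:3].T@np.linalg.inv(d["mtx"])@[p[0],p[1],1];c=-E[:3,:3].T@E[:3,3];return c+r*(z-c[2])/r[2]
def proj(d,X):
    p=d["mtx"]@(d["extrinsics"]@np.r_[X,1])[:3];return p[:2]/p[2]
def quat(xd):
    xd=np.array([xd[0],xd[1],0.]);xd/=np.linalg.norm(xd);y=np.array([0,0,-1.])
    q=R.from_matrix(np.c_[xd,y,np.cross(xd,y)]).as_quat();return q[[3,0,1,2]]
E
python3 - <<'E'
from h import *
from cell import env,get_image
S=get_image("side");T=get_image("top")
L=tri(S,T,(281.0,201),(268.2,201.4));Rr=tri(S,T,(292.3,168.7),(324.2,199.1))
print(L,Rr,np.linalg.norm(L-Rr),(L+Rr)/2)
l=atz(T,(268.2,201.4),.102);r=atz(T,(324.2,199.1),.102);print(l,r,np.linalg.norm(l-r))
l2=atz(S,(281.0,201),.102);r2=atz(S,(292.3,168.7),.102);print(l2,r2)
c=(l+r)/2;u=(l-r)/np.linalg.norm(l-r);print("c",c,"u",u)
fx=np.array([u[1],-u[0],0])
for s in(1,-1):
  for off in (.02,-.14,-.04,):
    print(s,off,env.ik(c+fx*off+[0,0,-.01],quat(s*u)))
E
```

```text
[ 0.58222283 -0.00609755  0.0997606 ] [ 0.58820912 -0.13318501  0.09490574] 0.12732096342019597 [ 0.58521598 -0.06964128  0.09733317]
[ 0.58243054 -0.00601333  0.102     ] [ 0.58738196 -0.13213358  0.102     ] 0.1262174053283923
[ 0.5810914  -0.00419542  0.102     ] [ 0.58628067 -0.12622161  0.102     ]
c [ 0.58490625 -0.06907345  0.102     ] u [-0.03922927  0.99923024  0.        ]
1 0.02 [-1.72579675e-01  5.38090743e-01  1.46038331e+00 -4.44089210e-16
  1.14311860e+00 -1.78261534e+00]
1 -0.14 [-2.47218596e-01  2.19743425e-01  1.91162904e+00 -4.44089210e-16
  1.01022019e+00 -1.85725426e+00]
1 -0.04 [-1.95571271e-01  4.18377765e-01  1.64104781e+00 -4.44089210e-16
  1.08216708e+00 -1.80560693e+00]
-1 0.02 [-1.72579675e-01  5.38090743e-01  1.46038331e+00 -4.44089210e-16
  1.14311860e+00  1.35897732e+00]
-1 -0.14 [-2.47218596e-01  2.19743425e-01  1.91162904e+00 -4.44089210e-16
  1.01022019e+00  1.28433840e+00]
-1 -0.04 [-1.95571271e-01  4.18377765e-01  1.64104781e+00 -4.44089210e-16
  1.08216708e+00  1.33598572e+00]
```

```bash
python3 - <<'E'
from h import *
from cell import env,get_image
c=np.array([.585,-.068,.102]);u=np.array([-.0392,.99923,0]);fx=np.array([u[1],-u[0],0])
q=quat(-u)
env.clamp(10)
p=c+fx*.019
env.movep([p[0],p[1],.25],q)
env.move_linear([p[0],p[1],.145],velocity=.1)
s=env.get_state();print(s["t"],s["ee_pos"],s["width"],s["wrist_force"])
for c_ in("side","top"):
    d=get_image(c_);print(c_,proj(d,s["ee_pos"]))
    f=d["frame"][120:240,230:390] if c_=="side" else d["frame"][130:250,220:380]
    cv2.imwrite(f"pics/{c_}1.png",cv2.resize(f,None,fx=5,fy=5,interpolation=cv2.INTER_CUBIC))
E
```

```text
5.5833 [ 0.60429517 -0.06731222  0.1457224 ] 0.000892457127203305 [ 0.63422323 -0.42427446  0.40445388]
side [280.3950085  170.37871386]
top [296.87908187 188.19100675]
```

View pics/side1.png

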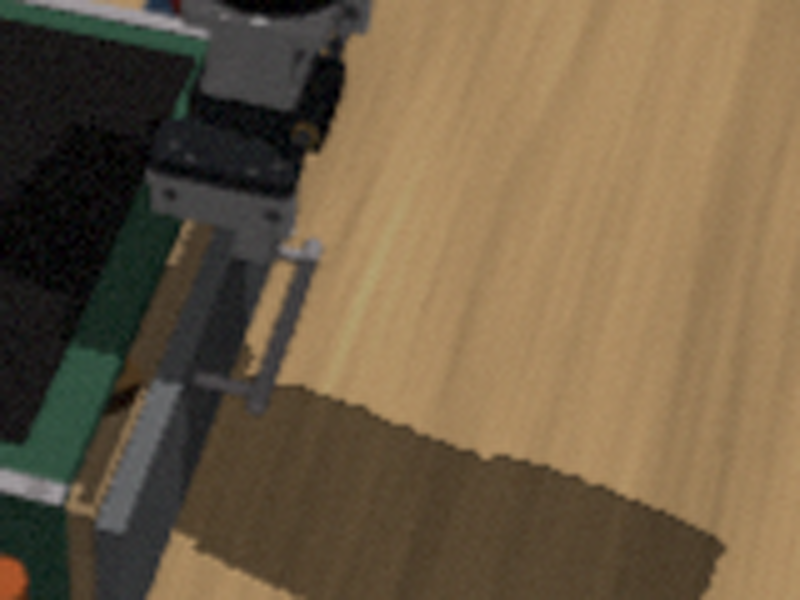

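View pics/top1.png

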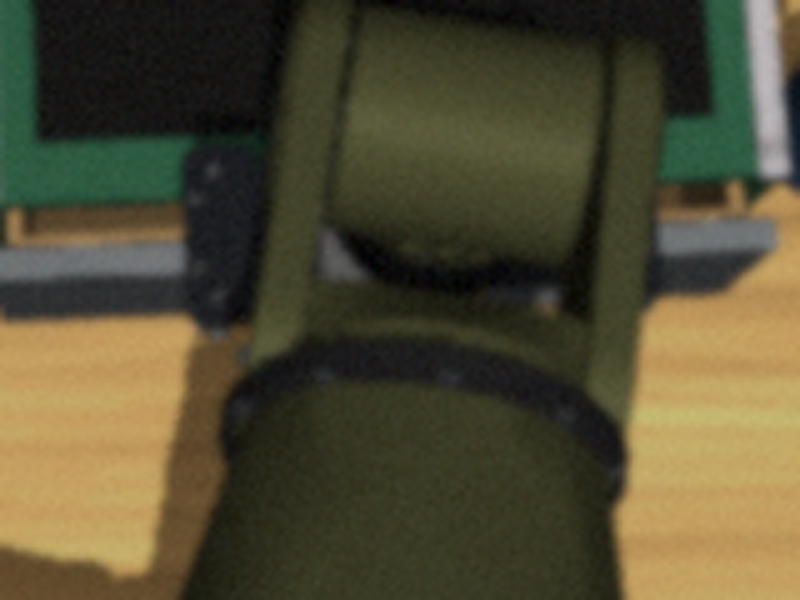

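The side view shows the closed fingertips at about (281,172), over the gap between the bar and the panel. I'll lower into the gap and pull.

```bash
python3 - <<'E'
from h import *
from cell import env,get_image
u=np.array([-.0392,.99923,0]);fx=np.array([u[1],-u[0],0])
s=env.get_state();p=s["ee_pos"].copy();f0=s["wrist_force"]
ok=True
for z in(.125,.112,.104,.097,.090):
    env.move_linear([p[0],p[1],z],velocity=.06);f=env.get_state()["wrist_force"]-f0;print(z,f.round(1))
    if np.linalg.norm(f)>6: ok=False;print("contact");break
if ok:
    b=np.array([p[0],p[1],.09])
    for d in list(np.arange(.02,.141,.04))+list(np.arange(.15,.215,.008)):
        env.move_linear(b-fx*d,velocity=.08 if d<.145 else .04)
        s=env.get_state();f=s["wrist_force"]-f0;print(round(d,3),s["ee_pos"].round(4),f.round(1))
        if f[0]>8: break
print(env.get_state()["t"])
for c_ in("side","top"):
    d=get_image(c_);cv2.imwrite(f"pics/{c_}2.png",d["frame"])
E
```

```text
0.125 [ 0.7 -0.6 -0.6]
0.112 [-0.5 -1.   0.3]
0.104 [ 0.4 -0.4  0.4]
0.097 [ 0.3 -1.3 -0.9]
0.09 [-0.  -0.8  0.3]
0.02 [ 0.5845 -0.0681  0.0904] [-0.1 -1.  -0.4]
0.06 [ 0.5447 -0.0697  0.0901] [ 0.  -1.  -0.6]
0.1 [ 0.5047 -0.0713  0.0901] [ 0.  -1.3  0.4]
0.14 [ 0.4647 -0.0729  0.0901] [-0.2 -0.9 -0. ]
0.15 [ 0.4562 -0.0732  0.0903] [ 16.9  -0.8 -10. ]
10.1
```

View pics/side2.png

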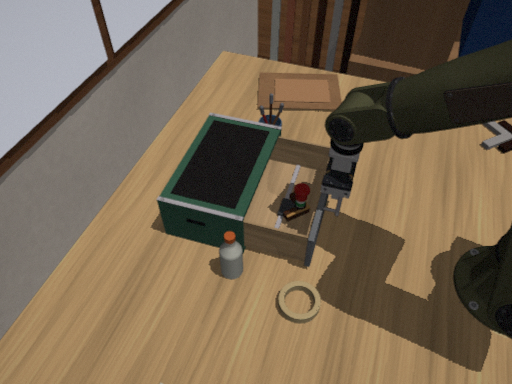

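The pull ended with a firm reaction of 17 N. The tray is out, and the red plunger shows at about (302,192) in the side view. I'll back off the bar, lift, and move clear to look.

```bash
python3 - <<'E'
from h import *
from cell import env,get_image,look_for
u=np.array([-.0392,.99923,0]);fx=np.array([u[1],-u[0],0])
p=env.get_state()["ee_pos"].copy()
env.move_linear([*(p+fx*.008)[:2],.09],velocity=.06)
print(env.get_state()["wrist_force"])
env.move_linear([*(p+fx*.008)[:2],.16],velocity=.12)
q=env.get_state()["qpos"].copy()
q[0]-=.75; q[1]-=.1
env.move_joints(q)
for c_ in("side","top"):
    d=get_image(c_);cv2.imwrite(f"pics/{c_}3.png",d["frame"]);print(c_,look_for(c_,"plunger_top"),look_for(c_,"tray_handle"))
    f=d["frame"][120:260,220:390] if c_=="side" else d["frame"][150:290,200:390]
    cv2.imwrite(f"pics/{c_}3z.png",cv2.resize(f,None,fx=4,fy=4,interpolation=cv2.INTER_CUBIC))
print(env.get_state()["t"],env.get_state()["ee_pos"])
E
```

```text
[ 0.55391549  0.05508418 -0.14066092]
side [{'centre': [300.7, 189.5], 'confidence': 0.79}] [{'centre': [292.4, 199.9], 'confidence': 0.77}]
top [{'centre': [289.5, 220.5], 'confidence': 0.71}] [{'centre': [295.6, 210.6], 'confidence': 0.91}]
12.8583 [ 0.29220125 -0.3723472   0.20632079]
```

View pics/side3z.png

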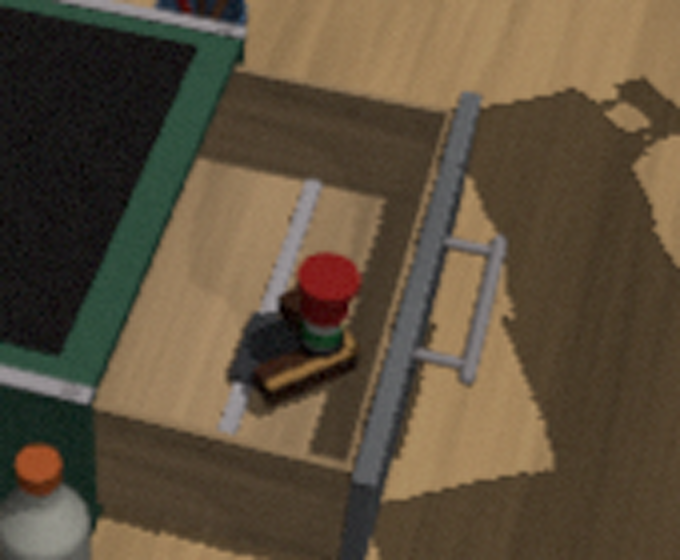

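View pics/top3z.png

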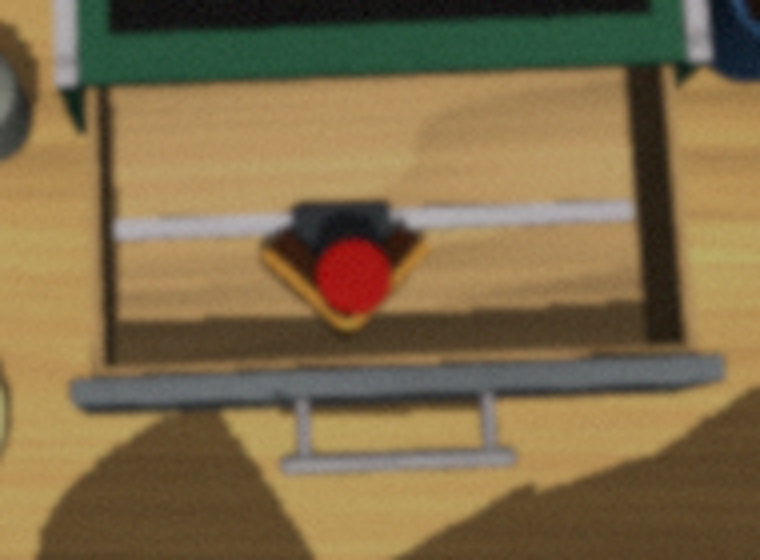

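In the side view the red cap top is at about (302,188.8), and in the top view at about (288.2,218.8). The bar centre in the top view is at about (299.5,265.2).

```bash
python3 - <<'E'
from h import *
from cell import env,get_image
S=get_image("side");T=get_image("top")
print(tri(S,T,(302-.4,188.8-.4),(288.2-.4,218.8-.4)))
t=atz(T,(287.8,218.4),.122);print(t,atz(S,(301.6,188.4),.122))
l=atz(T,(281/4+199.6,466/4+149.6),.102);r=atz(T,(515/4+199.6,456.5/4+149.6),.102)
c=(l+r)/2;u=(l-r)/np.linalg.norm(l-r);fx=np.array([u[1],-u[0],0]);print("bar",c,u,"plunger local",(t-c)@fx,(t-c)@u)
ct=np.array([.585,-.068,.102]);print("moved",(ct-c)@fx)
# cabinet front top edge (green) in top view -> distance to bar
for px in((85,82),(680,57)):
    g=atz(T,(px[0]/4+199.6,px[1]/4+149.6),.140);print((g-c)@fx)
E
```

```text
[ 0.54086711 -0.04846752  0.1193594 ]
[ 0.54141351 -0.04826107  0.122     ] [ 0.53942237 -0.04602536  0.122     ]
bar [ 0.44115256 -0.07286504  0.102     ] [-0.03908409  0.99923593  0.        ] plunger local 0.10114597385314866 0.020666570514852593
moved 0.14392767815255703
0.21168380736811523
0.21199208430798214
```

```bash
python3 - <<'E'
from h import *
from cell import env,get_image
u=np.array([-.0391,.99923,0]);q=quat(-u);x,y=.5405,-.0475
env.movep([x,y,.22],q)
env.move_linear([x,y,.132],velocity=.1);env.wait(.2)
f0=env.get_state()["wrist_force"][2]
for z in(.127,.124,.122,.120,.117,.113,.109,.106,.104):
    env.move_linear([x,y,z],velocity=.03);env.wait(.1)
    s=env.get_state();f=s["wrist_force"];print(z,s["ee_pos"].round(4),f.round(1),round(f[2]-f0,2))
    if f[2]-f0>11.5: break
for c_ in("side","top"):
    d=get_image(c_);f=d["frame"][120:260,220:390] if c_=="side" else d["frame"][150:290,200:390]
    cv2.imwrite(f"pics/{c_}4z.png",cv2.resize(f,None,fx=4,fy=4,interpolation=cv2.INTER_CUBIC))
print(env.get_state()["t"])
E
```

```text
0.127 [ 0.5405 -0.0475  0.127 ] [-0.4  0.2 -0.1] -0.22
0.124 [ 0.5405 -0.0475  0.124 ] [-0.3  0.5 -0.6] -0.72
0.122 [ 0.5407 -0.0476  0.1223] [ 0.6 -1.5  3. ] 2.88
0.12 [ 0.5407 -0.0475  0.1202] [ 1.5 -0.2  4.4] 4.32
0.117 [ 0.5407 -0.0475  0.1173] [ 1.  -0.5  5.6] 5.49
0.113 [ 0.5407 -0.0475  0.1134] [ 1.1 -0.1  6.8] 6.66
0.109 [ 0.5407 -0.0475  0.1095] [ 0.  -0.3  7.5] 7.43
0.106 [ 0.5408 -0.0475  0.1066] [ 0.  -0.3  8.5] 8.36
0.104 [ 0.5408 -0.0475  0.1047] [-0.   0.7  9.6] 9.53
19.0917
```

View pics/side4z.png

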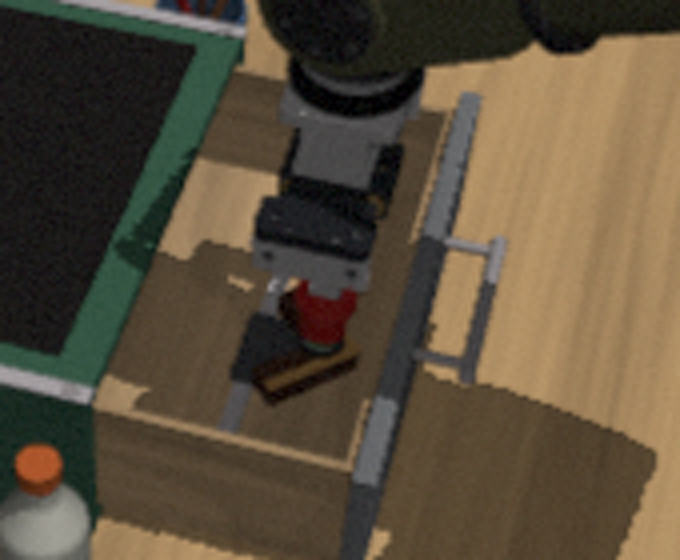

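View pics/top4z.png

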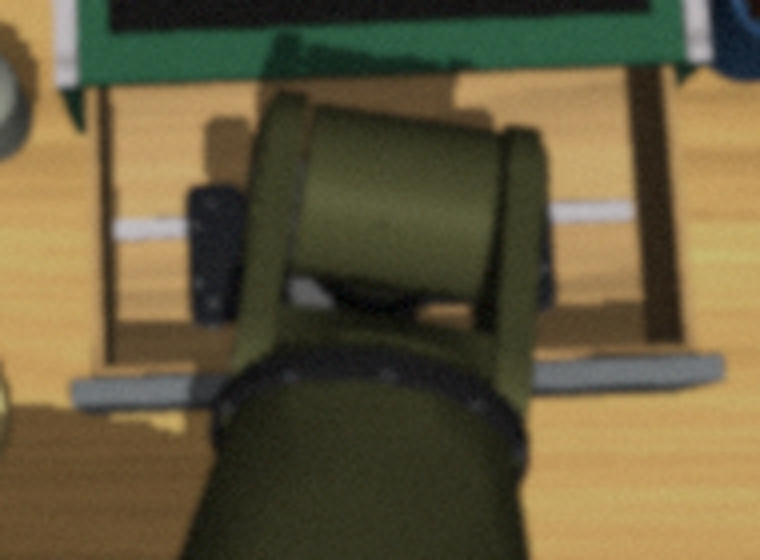

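The plunger is about 17.5 mm down at 9.5 N. The side view shows the skirt rim at about (320,345 zoomed) over the band, and the tray panel hasn't moved. One steady-state check, then I'll hand it in.

```bash
python3 - <<'E'
from cell import env,sign_off,look_for,get_image
import numpy as np
for _ in range(4):
    env.wait(.15);s=env.get_state();print(s["ee_pos"].round(4),s["wrist_force"].round(1),s["t"])
get_image("top");get_image("side")
for c in("top","side"):
  for q in("tape_mid","glue_mid","brushes_mid"):print(c,q,look_for(c,q)[:1])
sign_off()
E
```

```text
[ 0.5408 -0.0475  0.1047] [0.3 1.3 9.5] 19.2417
[ 0.5408 -0.0475  0.1047] [0.4 0.9 8.9] 19.3917
[ 0.5408 -0.0475  0.1047] [-0.7  1.1  8.9] 19.5417
[ 0.5408 -0.0475  0.1047] [ 0.3 -1.4  9.6] 19.6917
top tape_mid [{'centre': [172.0, 251.1], 'confidence': 0.78}]
top glue_mid [{'centre': [191.9, 176.4], 'confidence': 0.81}]
top brushes_mid [{'centre': [392.4, 149.5], 'confidence': 0.76}]
side tape_mid [{'centre': [301.0, 292.0], 'confidence': 0.86}]
side glue_mid [{'centre': [230.2, 258.9], 'confidence': 0.87}]
side brushes_mid [{'centre': [272.7, 114.7], 'confidence': 0.67}]
the job is handed in; nothing more can be done
```

I pulled the tray out, pressed the plunger into the green band, and handed the job in at about 20 s while still holding it down.

- **Tray:** I hooked the closed fingers behind the bar and pulled until the reaction jumped to about 17 N, which I took as the stop. The handle had moved about 144 mm in the images, which fits the 160 mm stop if the tray started about 16 mm out. I did not measure that starting gap directly. Later views showed the tray in the same place.
- **Plunger:** With the fingertips pointing straight down, contact came at about z = 0.122 m. I am holding at z = 0.1047 m, so it is pressed about 17.5 mm. The steady force of 8.9–9.6 N matches the spring at that depth and is well below the 14 N at the bottom stop. The green band is hidden once pressed, so its position is inferred from depth and force.
- **Bystanders:** The tape, glue bottle and brush pot were found within about 4 pixels of their starting positions in both cameras. I put that down to detector noise.

No check failed.

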